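Inspect the paint-marked spot on a pump cover through a hand magnifier

TASK

Slide the round pump cover along the bench, flat, until it lies wholly inside the white ring on the black inspection mat; then pick up the hand magnifier by its handle and hold it level, its lens centred over the yellow-circled spot on the cover and at the height of the red pointer of the height gauge. Finish while still holding the magnifier there, still and touching nothing with it: the work ends with it in the gripper. Do not touch the gauge or let the magnifier touch the cover, and leave everything else on the bench where it is.

Things in the scene. Friction and masses are not known exactly. Their poses are not given: they have to be found in the camera images.
- cover_center (a point): Centre of the pump cover, half-way up its flange (9 mm above its underside). Loose cast-aluminium part, 0.5 to 0.9 kg: a round flange 120 mm in diameter and 18 mm thick lying flat, too wide to grasp across, with a raised round spigot in the middle (66 mm in diameter, its top 30 mm above the bench), six dark bolt holes and a yellow paint circle. z up; x points from the centre to the yellow-circled spot.
- spot (a point): The place to inspect: the middle of the yellow paint circle (about 20 mm across) on top of the cover's flange, 47 mm out from the cover's centre, 18 mm above the bench. Moves with the cover.
- ring (a point): Centre of the white ring (inside diameter 150 mm) printed on the black inspection mat, at bench height. The mat is flat (1 mm, 250 by 390 mm), things slide over it freely. The mat and its x and y axes may be turned a little on the bench.
- pointer (a point): Tip of the red pointer of the height gauge: its z is the height to hold the middle of the lens at, 100 to 160 mm above the bench, different each time. The pointer is a horizontal bar 5 to 6 mm thick that runs 85 mm from the gauge's beam along the mat's -y to this tip (half-way up the bar). The tip stands about 60 mm in x and 105 mm in y (mat axes) from the ring's centre. The pointer's carriage slides on the beam and must not be shifted.
- gauge: Height gauge standing on the mat (firmly fixed): grey base 85 by 75 by 30 mm, upright steel beam 10 by 22 mm, 250 mm tall in all. Origin: centre of the underside of its base, about 60 mm in x and 190 mm in y (mat axes) from the ring's centre.
- handle (a point): The place to grip the hand magnifier, near its balance point, half-way up (12 mm above the bench) its black handle, which is a straight bar 24 mm wide, 24 mm tall and 105 mm long. x points along the handle to the lens, z up out of the lens's upper face; the handle runs from 75 mm behind this point to 30 mm in front of it. The magnifier is loose, lies flat, about 0.15 kg.
- lens (a point): Middle of the magnifier's glass lens, on the handle's axis, 75 mm in front of the grip point and at the same height when level (12 mm above the underside of the handle). The metal rim is 82 mm in diameter overall and 12 mm thick. z is the lens's axis.
- housing: Bystander: open stainless-steel box 200 by 130 by 90 mm with a black gasket on its rim; origin: centre of its underside.
- hammer: Bystander: wooden-handled hammer lying on the bench, 260 mm long, head 90 mm wide, 26 mm tall; x along the handle to the head; origin: half-way along it, at bench height.
- screwdriver: Bystander: orange-handled screwdriver lying on the bench, 200 mm long, 26 mm tall; x along it to the tip; origin: half-way along it, at bench height.
- wrench: Bystander: steel wrench lying on the bench, about 180 mm long, 7 to 10 mm tall; x along it; origin: half-way along it, at bench height.
- jar: Bystander: amber glass jar, 68 mm in diameter, 70 mm tall; origin: centre of its underside.
- tin: Bystander: blue tin, 80 mm in diameter, 60 mm tall; origin: centre of its underside.
- bearing: Bystander: steel ball bearing lying flat, 72 mm in diameter, 20 mm tall; origin: centre of its underside.
There are look-alikes about, which are no part of the job. What is shaped like the part that bears handle but turquoise is not meant. What is shaped like the gauge but orange is not meant.

How it is judged:
By the outcome, as a careful person would: the job done as asked, in the order asked, and still so for the second after the job is handed in, while the arm keeps its last pose, push and grip.
It also fails if it takes over 58 s, if anything falls off the work surface, if the arm or the gripper's body presses on something with over 40 N, if the wrist force passes 120 N, or if a joint passes its speed limit or range.

ROBOT

A 6-joint arm with a two-finger parallel gripper is mounted at the origin on the work surface. World frame = base frame: x ahead of the robot, y to its left, z up, the work surface at z = 0. Lengths are in mm, angles in rad, forces in N, time in s.
With the tool pointing down it reaches from about 350 to 975 mm from the base axis. Payload 7.1 kg.
Tool frame: the origin (TCP) lies at the very end of the fingers, on their centre line; the grasp point (between the pads) lies 19 mm behind it; z points along the fingers, y is the direction in which the jaws open and shut (so a half turn about z gives the same grasp; the last joint's range is limited). The gripper opens to 88 mm and grips with 3 to 60 N. Pads are 20 mm wide; open, the fingers measure 115 mm over their backs; the gripper's body (75 mm by 178 mm) begins 61 mm behind the grasp point.
Start: joints at [-1.245, 0.423, 1.63, -0, 1.089, -0.019], TCP at [211.272, -588.191, 222.675] pointing down, gripper open.
Joint ranges: [-3, 3], [-0.9, 2.11], [0.09, 2.58], [-1.31, 4.45], [0.11, 2.69], [-2.54, 2.54]. Speed limits (rad/s): [2.39, 2.39, 3.01, 3.14, 3.14, 3.14].

INTERFACE

Orientations are given as a rotation vector (axis times angle).
In Python, from workcell import readout, imaging, close_job gives the robot as it stands.
- The arm moves only by the tool carry_out, never from a script. Its argument "rows" is a list of rows, each a list of 3 entries, a list of its own where there are three numbers: the shift along the tool's x, y, z in m, then the turn, a rotation vector about the tool's x, y, z in rad, then the closure, from 0 (fully open) to 1 (shut). In form: [[[dx, dy, dz], [wx, wy, wz], hand], ...]. A call has 1 to 12 rows; each row shifts and turns the commanded pose from where the row before left it, along the tool's axes as they then stand; what a row does not reach is not made up. A row lasts 1/12 s, in which the tool goes at most 41.7 mm and 7.16 degrees, less where a joint would pass 70% of its speed; a pose out of reach is approached as far as the arm can. A call with a gripper value outside its range is refused whole. The fingers move at their own pace and stop on an object; the grip force is fixed at half the most. Time passes only in rows, so rows that do not move let the fingers close. It gives the time, the measured TCP pose, the force and the opening at its end, in the units of the state.
- readout.get_obs(): the state, without advancing time (a new reading comes with each control period).
- imaging.get_image(name): name is "scene" or "top"; returns the picture (420x560x3 uint8, red, green, blue); there is no depth.
- imaging.camera_params(name): a dict with "fx", "fy", "cx", "cy" (pixels), "rvec" (rotation vector, rad) and "tvec" (3), from world to camera coordinates, as OpenCV has them. Camera axes: x right, y down, z forward; pixel columns grow to the right and rows downward; lengths in mm; the calibration is good to about 2 mm. A picture is of the moment at which its call begins. camera_params takes no time and is no camera call.
- close_job(): hands the job in, once; it reports no verdict.
The state is a dict: "t": time; "qpos": joint angles; "qvel": joint speeds; "joint_torque": joint torques, N m; "ee_pos": TCP position; "orientation": TCP orientation; "ft_force": force on the tool from outside, world axes, zero at the start; "moment": the same for the moment, N m; "width": finger opening in mm.
Only numpy, scipy, OpenCV 4.12 (cv2) and the standard library are available. Lean on these libraries where they do the work, as an engineer would, in place of code of your own. Each camera call takes 0.05 s, during which the arm holds its last target.

## Working session

There is one attempt and no reset: what is moved stays moved. The work goes in short steps, Python scripts to look and compute and a tool call to move; the robot and the scene stay as the last step left them, time stands still between calls to the robot, and variables do not carry over. Pictures are saved under pics/ and viewed, and the job is handed in when it is done.

Besides the shell and the picture viewer there is one more tool, called after ">>>" by a JSON object that holds its "api" and its "payload". carry_out: Moves the arm, as the interface text tells. Its arguments: {"type":"object","properties":{"rows":{"type":"array","items":{"type":"array"}}},"required":["rows"]}

```bash
ls; mkdir -p pics; python3 - <<'E'
from workcell import readout, imaging
import cv2
print(readout.get_obs())
for n in ("scene","top"):
    print(n,imaging.camera_params(n))
    im=imaging.get_image(n); cv2.imwrite(f"pics/{n}0.png",im[:,:,::-1])
E
```

```text
pics
{'t': 0.0, 'qpos': array([-1.24499627e+00,  4.23820672e-01,  1.63073111e+00,  1.97317159e-06,
        1.08858141e+00, -1.90016745e-02]), 'qvel': array([ 0.00081851,  0.00025216, -0.00122458,  0.00011393,  0.00018592,
       -0.00039949]), 'joint_torque': array([ 9.30948408e-04, -5.44626367e+01, -2.73671436e+01,  6.43239263e-02,
        2.26484664e-02, -1.25785286e-04]), 'ee_pos': array([ 211.0953724 , -587.65894573,  221.89813683]), 'orientation': array([-3.09352095e+00, -5.38671654e-01,  3.66863336e-04]), 'ft_force': array([ 0.48594889, -0.7416301 ,  0.26032228]), 'moment': array([0.04228886, 0.01054302, 0.04276559]), 'width': 87.92123486137945}
scene {'fx': 528.489563209161, 'fy': 528.489563209161, 'cx': 276.6843024061619, 'cy': 208.90066152259703, 'rvec': array([ 1.41578633,  1.87125062, -0.99968434]), 'tvec': array([ 115.03963369, -207.11343622, 2402.29871027])}
top {'fx': 539.1913627897147, 'fy': 539.1913627897147, 'cx': 286.4462605054327, 'cy': 207.43540202935458, 'rvec': array([ 2.18612878, -2.01810746,  0.22870473]), 'tvec': array([ -18.10380711,  556.25986549, 1533.66704076])}
```

View pics/scene0.png

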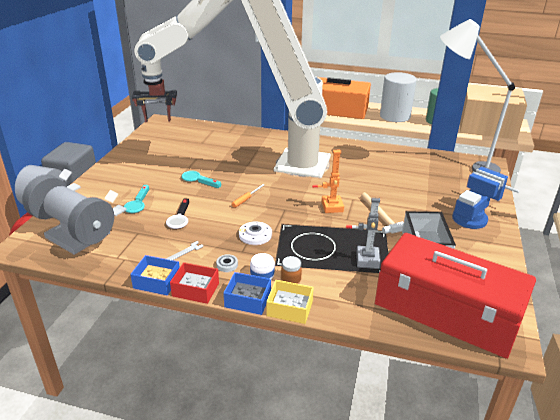

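View pics/top0.png

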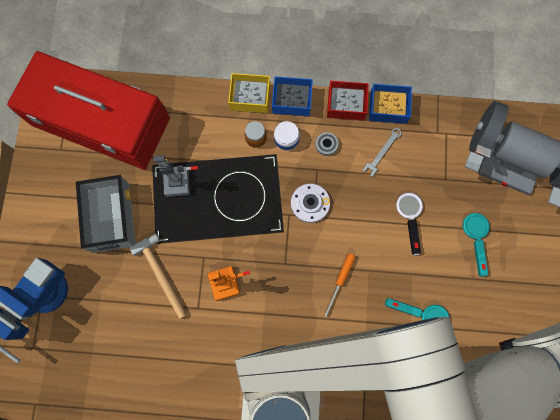

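The top view shows the black-handled magnifier at (410,222). Two turquoise look-alikes sit at (478,242) and (420,310). The grey gauge is at (177,180), and the orange look-alike is at (223,283). The cover is at (311,203) and the ring at (240,196). The black-handled magnifier and the grey gauge fit the description, so next I'll take enlarged crops to confirm them.

```bash
cat > h.py <<'E'
import numpy as np, cv2
from workcell import imaging
from scipy.spatial.transform import Rotation as R
def cam(n):
    p=imaging.camera_params(n); return np.array([[p['fx'],0,p['cx']],[0,p['fy'],p['cy']],[0,0,1]]),np.array(p['rvec']),np.array(p['tvec'])
def ray(n,uv):
    K,r,t=cam(n); M=cv2.Rodrigues(r)[0]
    return -M.T@t, M.T@np.linalg.inv(K)@np.array([uv[0],uv[1],1.])
def plane(n,uv,z):
    c,d=ray(n,uv); return c+d*(z-c[2])/d[2]
def proj(n,P):
    K,r,t=cam(n); return cv2.projectPoints(np.array(P,float).reshape(-1,1,3),r,t,K,None)[0].reshape(-1,2)
def crop(src,x0,y0,x1,y1,k,out,im=None):
    im=cv2.imread(src) if im is None else im
    c=cv2.resize(im[y0:y1,x0:x1],None,fx=k,fy=k,interpolation=cv2.INTER_CUBIC)
    for x in range((x0+9)//10*10,x1,10): cv2.putText(c,str(x),((x-x0)*k,9),0,.3,(0,255,0)); cv2.line(c,((x-x0)*k,10),((x-x0)*k,15),(0,255,0))
    for y in range((y0+9)//10*10,y1,10): cv2.putText(c,str(y),(0,(y-y0)*k),0,.3,(0,255,0)); 
    cv2.imwrite(out,c)
E
python3 -c "
from h import *
crop('pics/top0.png',285,180,435,270,5,'pics/c1.png')
crop('pics/top0.png',145,145,295,250,5,'pics/c2.png')
crop('pics/scene0.png',230,180,410,280,4,'pics/c3.png')
"
```

```text
(no output)
```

View pics/c1.png

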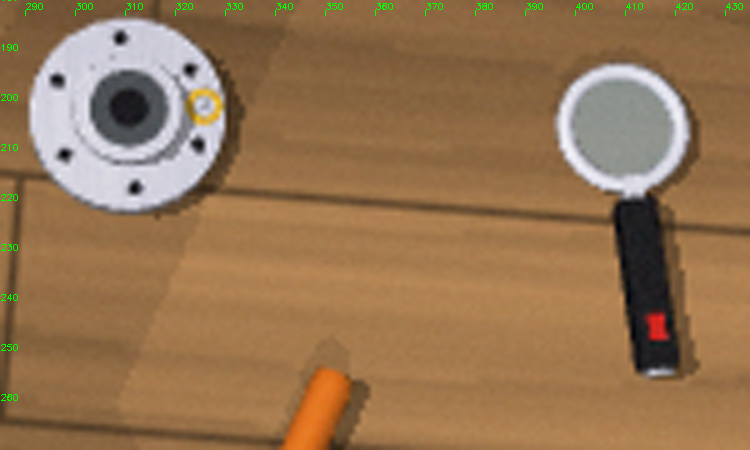

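View pics/c2.png

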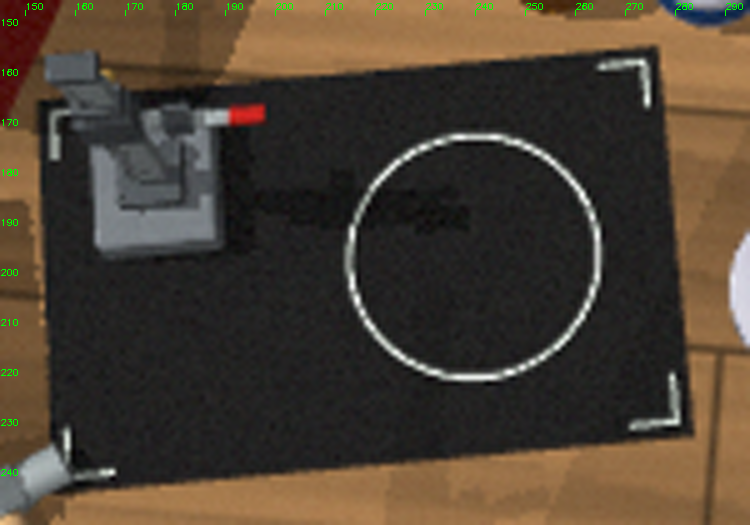

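View pics/c3.png

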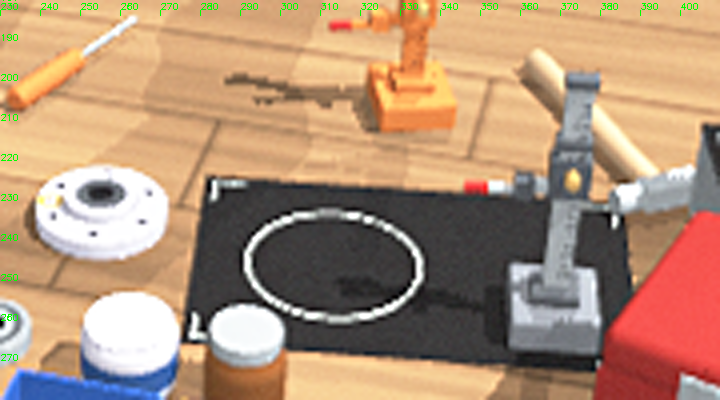

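```bash
cat > m.py <<'E'
from h import *
def px(x0,y0,k,c): return ((c[0]+.5)/k+x0-.5,(c[1]+.5)/k+y0-.5)
f=lambda a:np.round(a,1)
im=cv2.imread('pics/top0.png')
hsv=cv2.cvtColor(im,cv2.COLOR_BGR2HSV)
def blob(mask,x0,y0,x1,y1):
    m=np.zeros_like(mask); m[y0:y1,x0:x1]=mask[y0:y1,x0:x1]
    return m
# ring
def circ(n,m,z):  # fit circle on plane from mask pixels outline
    cs=max(cv2.findContours(m,cv2.RETR_EXTERNAL,cv2.CHAIN_APPROX_NONE)[0],key=len).reshape(-1,2)
    return fitc(np.array([plane(n,p,z)[:2] for p in cs]))
def fitc(P):
    A=np.c_[2*P,np.ones(len(P))]; s=np.linalg.lstsq(A,(P**2).sum(1),rcond=None)[0]
    return s[:2],np.sqrt(s[2]+s[0]**2+s[1]**2)
if __name__=='__main__':
    w=((hsv[...,1]<70)&(hsv[...,2]>150)).astype(np.uint8)*255
    w2=((hsv[...,1]<70)&(hsv[...,2]>100)).astype(np.uint8)*255
    ring=blob(w2,208,165,268,225); ys,xs=np.nonzero(ring); print('ring',fitc(np.array([plane('top',p,1)[:2] for p in zip(xs,ys)])))
    print('cover',circ('top',blob(w,288,180,334,226),18))
    print('rim',circ('top',blob(w,392,188,425,219),18))
    y=((hsv[...,0]>18)&(hsv[...,0]<35)&(hsv[...,1]>110)&(hsv[...,2]>150)).astype(np.uint8)
    ys,xs=np.nonzero(blob(y,315,190,335,212)); sp=(xs.mean(),ys.mean()); print('spot',sp,(xs.min(),xs.max(),ys.min(),ys.max()),plane('top',sp,18))
    a=plane('top',px(285,180,5,(634,200)),24);b=plane('top',px(285,180,5,(658,366)),24);print('handle ends',f(a),f(b),np.linalg.norm(a-b))
    mc=[plane('top',px(145,145,5,c),1) for c in ((657,47),(693,435),(60,492),(38,100))]
    print('mat',[f(c) for c in mc],np.linalg.norm(mc[0]-mc[1]),np.linalg.norm(mc[0]-mc[3]))
    t=px(145,145,5,(265,114)); s=px(230,180,4,(465,187))
    c1,d1=ray('top',t);c2,d2=ray('scene',s)
    S=np.linalg.lstsq(np.c_[d1,-d2],c2-c1,rcond=None)[0]; print('tip',c1+S[0]*d1,c2+S[1]*d2)
E
python3 m.py
```

```text
ring (array([594.8239591 , 175.11104721]), np.float64(76.86223787487602))
cover (array([590.39725765, -39.62827351]), np.float64(53.343118335481506))
rim (array([ 602.6242167 , -344.65841893]), np.float64(38.74831341832863))
spot (np.float64(325.9047619047619), np.float64(200.85714285714286)) (np.int64(323), np.int64(329), np.int64(198), np.int64(204)) [595.79491495 -91.47070531  18.        ]
handle ends [ 557.1 -352.1   24. ] [ 457.4 -369.3   24. ] 101.19062538093256
mat [array([738.3,  73.4,   1. ]), array([493.5,  31. ,   1. ]), array([428. , 409.8,   1. ]), array([672.4, 456. ,   1. ])] 248.42031336138632 388.21202341983405
tip [635.63376531 287.98545044 136.78033439] [634.75641135 292.44657952 137.37278275]
```

```bash
cat > ov.py <<'E'
from m import *
def cir(c,r,z,n=60):
    a=np.linspace(0,2*np.pi,n); return np.c_[c[0]+r*np.cos(a),c[1]+r*np.sin(a),np.full(n,z)]
def draw(n,src,curves,box,k,out):
    im=cv2.imread(src); x0,y0,x1,y1=box
    c=cv2.resize(im[y0:y1,x0:x1],None,fx=k,fy=k,interpolation=cv2.INTER_CUBIC)
    for P,col in curves:
        q=(proj(n,P)-[x0,y0]+.5)*k-.5
        cv2.polylines(c,[np.round(q*16).astype(int)],False,col,1,cv2.LINE_AA,4)
    cv2.imwrite(out,c)
E
cat > o1.py <<'E'
from ov import *
print(plane('top',px(285,180,5,(127,115)),18))
cc=np.array([592.,-43]); sp=np.array([595.8,-91.5])
u=(sp-cc)/np.linalg.norm(sp-cc); print(np.linalg.norm(sp-cc),u)
L=np.array([603,-344.7]); hd=np.array([557.1-457.4,-352.1+369.3]); hd/=np.linalg.norm(hd); print('hdir',hd)
g=L-75*hd; nn=np.array([-hd[1],hd[0]])
box=[np.r_[g+a*hd+b*nn,24] for a,b in ((-75,-12),(30,-12),(30,12),(-75,12),(-75,-12))]
G=(0,200,0);Rd=(0,0,255)
cur=[(cir(cc,60,18),G),(cir(cc,60,0),Rd),(cir(cc,33,30),G),(cir(cc+47*u,10,18),Rd),(cir(L,41,18),G),(cir(L,41,6),Rd),(np.array(box),G)]
print('grip',g)
draw('top','pics/top0.png',cur,(285,180,435,270),5,'pics/o1.png')
draw('scene','pics/scene0.png',cur,(155,190,285,260),6,'pics/o2.png')
E
python3 o1.py
```

```text
[586.44451152 -43.48026258  18.        ]
48.64863821321209 [ 0.07811113 -0.99694466]
hdir [0.98544299 0.17000621]
grip [ 529.09177571 -357.45046598]
```

View pics/o1.png

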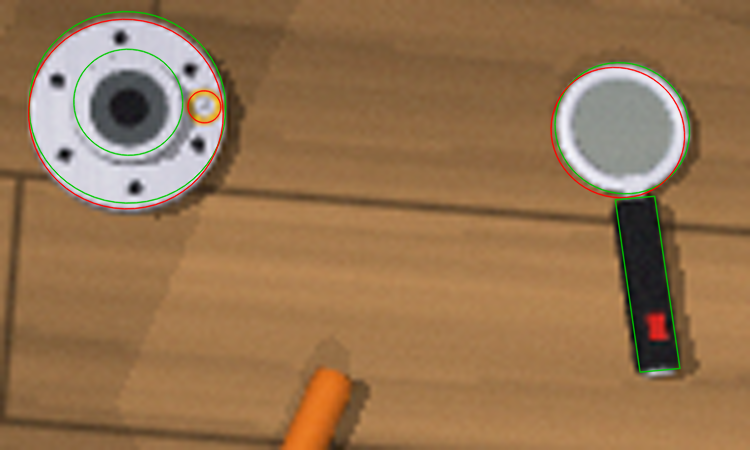

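View pics/o2.png

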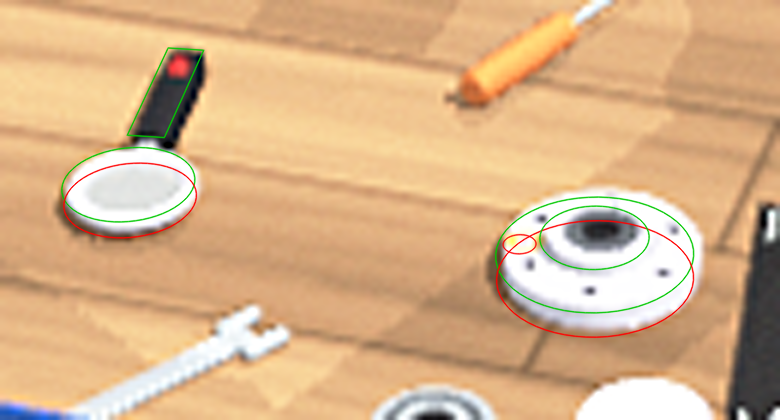

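```bash
cat > pl.py <<'E'
import numpy as np, sys
# usage: x y z yaw  x y z yaw n hand : commanded start -> goal (mm)
a=list(map(float,sys.argv[1:])); p=np.array(a[:3]);s=a[3];P=np.array(a[4:7]);S=a[7];n=int(a[8])
rows=[]
for i in range(n):
    r=n-i; d=(P-p)/r; w=-(S-s)/r
    t=np.array([d[0]*np.cos(s)+d[1]*np.sin(s), d[0]*np.sin(s)-d[1]*np.cos(s), -d[2]])
    t=np.round(t/1000,3 if np.abs(t).max()>8 else 4); w=round(w,2 if abs(w)>.05 else 3)
    rows.append(f"[[{t[0]:g},{t[1]:g},{t[2]:g}],[0,0,{w:g}],H]")
    t=t*1000; p=p+np.array([t[0]*np.cos(s)+t[1]*np.sin(s), t[0]*np.sin(s)-t[1]*np.cos(s), -t[2]]); s-=w
    if i%12==11: rows.append('\n')
print(','.join(rows)); print(p,s)
E
python3 pl.py 211.3 -588.2 222.7 .345 590 -41 120 1.743 20
python3 - <<'E'
from h import *
print(plane('top',(223,290),0),plane('top',(245,273),140))
E
```

```text
[[0.027,-0.019,0.005],[0,0,-0.07],H],[[0.028,-0.017,0.005],[0,0,-0.07],H],[[0.03,-0.015,0.005],[0,0,-0.07],H],[[0.031,-0.013,0.005],[0,0,-0.07],H],[[0.031,-0.011,0.005],[0,0,-0.07],H],[[0.032,-0.009,0.005],[0,0,-0.07],H],[[0.033,-0.007,0.005],[0,0,-0.07],H],[[0.033,-0.004,0.005],[0,0,-0.07],H],[[0.033,-0.002,0.005],[0,0,-0.07],H],[[0.033,0,0.005],[0,0,-0.07],H],[[0.033,0.003,0.005],[0,0,-0.07],H],[[0.033,0.005,0.005],[0,0,-0.07],H],
,[[0.033,0.007,0.005],[0,0,-0.07],H],[[0.032,0.009,0.005],[0,0,-0.07],H],[[0.031,0.012,0.005],[0,0,-0.07],H],[[0.03,0.014,0.006],[0,0,-0.07],H],[[0.029,0.016,0.005],[0,0,-0.07],H],[[0.028,0.018,0.006],[0,0,-0.07],H],[[0.027,0.02,0.005],[0,0,-0.07],H],[[0.026,0.021,0.006],[0,0,-0.07],H]
[590.07819171 -41.22095157 119.7       ] 1.745000000000001
[303.88228895 195.10573118   0.        ] [346.22294133 123.76770223 140.        ]
```

>>> {"api": "carry_out", "payload": {"rows": [[[0.027,-0.019,0.005],[0,0,-0.07],0],[[0.028,-0.017,0.005],[0,0,-0.07],0],[[0.03,-0.015,0.005],[0,0,-0.07],0],[[0.031,-0.013,0.005],[0,0,-0.07],0],[[0.031,-0.011,0.005],[0,0,-0.07],0],[[0.032,-0.009,0.005],[0,0,-0.07],0],[[0.033,-0.007,0.005],[0,0,-0.07],0],[[0.033,-0.004,0.005],[0,0,-0.07],0],[[0.033,-0.002,0.005],[0,0,-0.07],0],[[0.033,0,0.005],[0,0,-0.07],0],[[0.033,0.003,0.005],[0,0,-0.07],0],[[0.033,0.005,0.005],[0,0,-0.07],0]]}}

```text
t: 1.1
ee_pos: [439.8, -259.7, 162.3]
orientation: [-2.603, -1.758, 0.0]
ft_force: [1.1, -0.8, 0.5]
width: 88.1
```

>>> {"api": "carry_out", "payload": {"rows": [[[0.033,0.007,0.005],[0,0,-0.07],0],[[0.032,0.009,0.005],[0,0,-0.07],0],[[0.031,0.012,0.005],[0,0,-0.07],0],[[0.03,0.014,0.006],[0,0,-0.07],0],[[0.029,0.016,0.005],[0,0,-0.07],0],[[0.028,0.018,0.006],[0,0,-0.07],0],[[0.027,0.02,0.005],[0,0,-0.07],0],[[0.026,0.021,0.006],[0,0,-0.07],0],[[0,0,0.02],[0,0,0],0],[[0,0,0.02],[0,0,0],0],[[0,0,0],[0,0,0],0]]}}

```text
t: 2.02
ee_pos: [587.6, -40.2, 76.1]
orientation: [-2.015, -2.404, 0.006]
ft_force: [-0.8, -0.3, -0.2]
width: 87.7
```

```bash
cat > shot.py <<'E'
import sys
from workcell import readout, imaging
import cv2,numpy as np
np.set_printoptions(precision=3,suppress=True)
tag=sys.argv[1]
for n in sys.argv[2:]:
    cv2.imwrite(f"pics/{n}{tag}.png",imaging.get_image(n)[:,:,::-1])
o=readout.get_obs()
for k in('t','qpos','ee_pos','orientation','ft_force','width'):print(k,o[k])
E
python3 shot.py 1 scene top
```

```text
t 2.1167
qpos [-0.09   0.57   1.787  0.     0.787 -0.264]
ee_pos [589.341 -41.207  79.058]
orientation [-2.019 -2.405  0.002]
ft_force [-0.511  0.028 -0.085]
width 87.64546095365453
```

```bash
python3 -c "
from h import *
crop('pics/scene1.png',200,150,340,255,5,'pics/c4.png')"
```

```text
(no output)
```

View pics/c4.png

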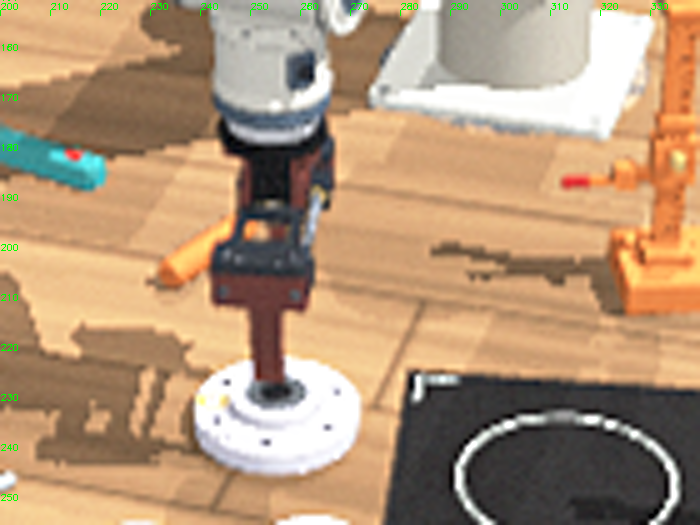

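View pics/top1.png

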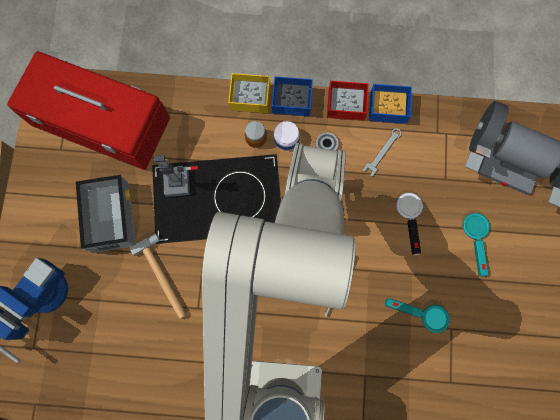

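```bash
python3 - <<'E'
from h import *
d=np.array([.985,.17,0]); T=np.array([589.3,-41.2,79]); x=np.array([-.17,.985,0])
for o in (44,57.5):
  for s in (-10,10): print(o,s,proj('scene',[T+d*o+x*s]))
E
```

```text
44 -10 [[249.61071986 224.39579483]]
44 10 [[255.25608182 224.76715574]]
57.5 -10 [[249.06490112 226.59903018]]
57.5 10 [[254.74419455 226.97448332]]
```

>>> {"api": "carry_out", "payload": {"rows": [[[-0.001,-0.003,0.01],[0,0,0],0],[[0,0,0.015],[0,0,0],0],[[0,0,0.015],[0,0,0],0],[[0,0,0.008],[0,0,0],0],[[0,0,0.006],[0,0,0],0],[[0,0,0.003],[0,0,0],0],[[0,0,0],[0,0,0],0],[[0,0,0],[0,0,0],0]]}}

```text
t: 2.78
ee_pos: [587.7, -42.9, 23.1]
orientation: [2.02, 2.405, 0.001]
ft_force: [0.7, -0.0, -0.4]
width: 87.9
```

>>> {"api": "carry_out", "payload": {"rows": [[[0,0,0.001],[0,0,0],0.1],[[0,0,0],[0,0,0],0.2],[[0,0,0],[0,0,0],0.3],[[0,0,0],[0,0,0],0.4],[[0,0,0],[0,0,0],0.5],[[0,0,0],[0,0,0],0.5],[[0,0,0],[0,0,0],0.5],[[0,0,0],[0,0,0],0.5]]}}

```text
t: 3.45
ee_pos: [587.1, -42.8, 21.9]
orientation: [-2.02, -2.406, 0.001]
ft_force: [-3.3, -0.1, 5.5]
width: 64.1
```

```bash
python3 shot.py 2 scene; python3 -c "
from h import *
crop('pics/scene2.png',200,150,340,255,5,'pics/c5.png')"; python3 pl.py 587 -42.5 21 1.745 595 175 21 1.745 24
```

```text
t 3.5
qpos [-0.093  0.659  1.804 -0.     0.679 -0.267]
ee_pos [587.104 -42.814  21.933]
orientation [-2.02  -2.406  0.001]
ft_force [-2.956  0.172  5.032]
width 64.55884120750086
[[0.009,0.002,-0],[0,0,-0],H],[[0.009,0.002,-0],[0,0,-0],H],[[0.009,0.002,-0],[0,0,-0],H],[[0.009,0.002,-0],[0,0,-0],H],[[0.009,0.002,-0],[0,0,-0],H],[[0.009,0.002,-0],[0,0,-0],H],[[0.009,0.002,-0],[0,0,-0],H],[[0.009,0.002,-0],[0,0,-0],H],[[0.009,0.002,-0],[0,0,-0],H],[[0.009,0.002,-0],[0,0,-0],H],[[0.009,0.002,-0],[0,0,-0],H],[[0.009,0.002,-0],[0,0,-0],H],
,[[0.009,0.002,-0],[0,0,-0],H],[[0.009,0.002,-0],[0,0,-0],H],[[0.009,0.002,-0],[0,0,-0],H],[[0.009,0.002,-0],[0,0,-0],H],[[0.009,0.002,-0],[0,0,-0],H],[[0.009,0.002,-0],[0,0,-0],H],[[0.008,0.002,-0],[0,0,-0],H],[[0.009,0.002,-0],[0,0,-0],H],[[0.008,0.001,-0],[0,0,-0],H],[[0.009,0.002,-0],[0,0,-0],H],[[0.008,0.001,-0],[0,0,-0],H],[[0.009,0.002,-0],[0,0,-0],H],

[595.38578958 175.24911833  21.        ] 1.745
```

View pics/c5.png

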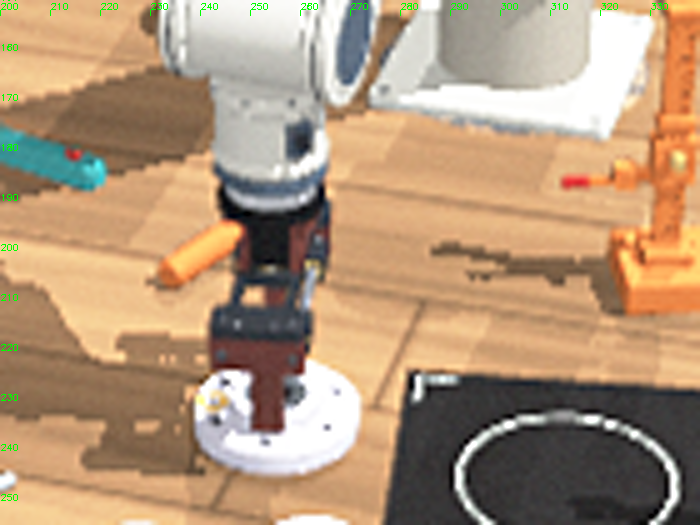

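```bash
python3 - <<'E'
from h import *
d=np.array([.985,.174,0])
for y in (-43,-36,-30): print(proj('scene',[[587,y,30]]), proj('scene',[[587,y,18]]))
T=np.array([587.1,-42.8,21.9])
print(proj('scene',[T+d*40]))
E
```

```text
[[254.00363979 228.29600328]] [[254.04635819 230.97837031]]
[[255.84282494 228.60970791]] [[255.8792855  231.29311709]]
[[257.4215876 228.878993 ]] [[257.45266849 231.56329542]]
[[252.62093228 236.60627698]]
```

>>> {"api": "carry_out", "payload": {"rows": [[[0.003,0.001,0],[0,0,0],0.5],[[0.006,0.001,0],[0,0,0],0.5],[[0.009,0.002,0],[0,0,0],0.5],[[0.009,0.002,0],[0,0,0],0.5],[[0.009,0.002,0],[0,0,0],0.5],[[0.009,0.002,0],[0,0,0],0.5],[[0.009,0.002,0],[0,0,0],0.5],[[0.009,0.002,0],[0,0,0],0.5]]}}

```text
t: 4.17
ee_pos: [590.6, 21.6, 21.9]
orientation: [2.019, 2.406, -0.0]
ft_force: [0.2, -5.0, 3.3]
width: 64.7
```

>>> {"api": "carry_out", "payload": {"rows": [[[0.009,0.002,0],[0,0,0],0.5],[[0.009,0.002,0],[0,0,0],0.5],[[0.009,0.002,0],[0,0,0],0.5],[[0.009,0.002,0],[0,0,0],0.5],[[0.009,0.002,0],[0,0,0],0.5],[[0.009,0.002,0],[0,0,0],0.5],[[0.009,0.002,0],[0,0,0],0.5],[[0.009,0.002,0],[0,0,0],0.5]]}}

```text
t: 4.83
ee_pos: [593.8, 95.3, 21.9]
orientation: [2.019, 2.406, -0.001]
ft_force: [-0.3, -5.5, 4.3]
width: 64.2
```

>>> {"api": "carry_out", "payload": {"rows": [[[0.009,0.002,0],[0,0,0],0.5],[[0.009,0.002,0],[0,0,0],0.5],[[0.009,0.002,0],[0,0,0],0.5],[[0.009,0.002,0],[0,0,0],0.5],[[0.009,0.001,0],[0,0,0],0.5],[[0.009,0.002,0],[0,0,0],0.5],[[0.009,0.001,0],[0,0,0],0.5],[[0.009,0.002,0],[0,0,0],0.5],[[0.006,0.001,0],[0,0,0],0.5],[[0,0,0],[0,0,0],0.5],[[0,0,0],[0,0,0],0.5]]}}

```text
t: 5.75
ee_pos: [595.1, 175.8, 21.9]
orientation: [-2.02, -2.406, -0.002]
ft_force: [-0.5, 4.3, 4.6]
width: 64.3
```

```bash
python3 shot.py 3 scene; python3 -c "
from h import *
crop('pics/scene3.png',240,150,400,270,5,'pics/c6.png')"
```

```text
t 5.8
qpos [0.267 0.689 1.731 0.002 0.72  0.092]
ee_pos [595.097 175.738  21.958]
orientation [-2.02  -2.405 -0.003]
ft_force [-1.297  4.819  5.155]
width 64.48543052108165
```

View pics/c6.png

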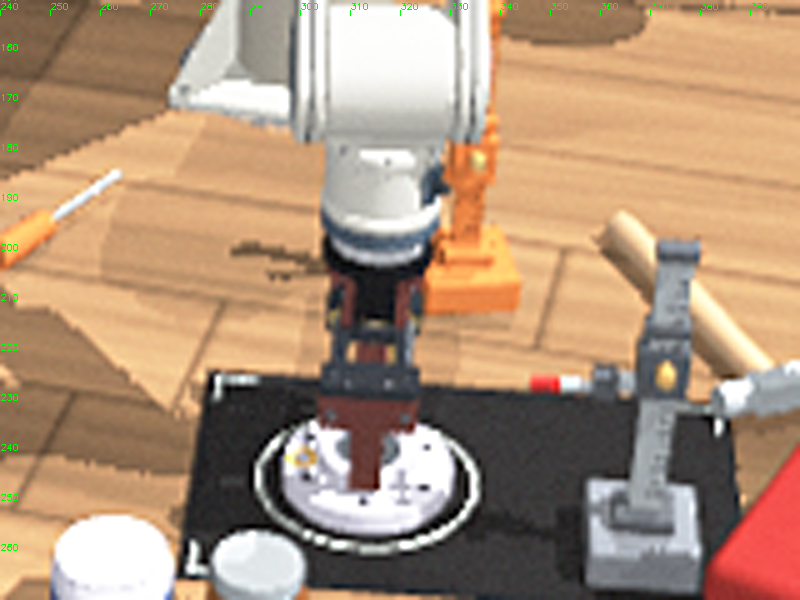

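>>> {"api": "carry_out", "payload": {"rows": [[[0,0,0],[0,0,0],0.3],[[0,0,0],[0,0,0],0],[[0,0,0],[0,0,0],0],[[0,0,0],[0,0,0],0],[[0,0,0],[0,0,0],0],[[0,0,-0.002],[0,0,0],0],[[0,0,-0.01],[0,0,0],0],[[0,0,-0.02],[0,0,0],0],[[0,0,-0.03],[0,0,0],0],[[0,0,-0.03],[0,0,0],0],[[0,0,-0.02],[0,0,0],0]]}}

```text
t: 6.72
ee_pos: [595.8, 175.0, 137.1]
orientation: [2.019, 2.405, 0.004]
ft_force: [1.0, -0.6, 0.8]
width: 87.8
```

```bash
python3 pl.py 595 175.5 133 1.745 529.5 -357.5 90 0.171 22
```

```text
[[-0.023,-0.007,0.002],[0,0,0.07],H],[[-0.024,-0.005,0.002],[0,0,0.07],H],[[-0.024,-0.004,0.002],[0,0,0.07],H],[[-0.024,-0.002,0.002],[0,0,0.07],H],[[-0.024,-0,0.002],[0,0,0.07],H],[[-0.024,0.001,0.002],[0,0,0.07],H],[[-0.024,0.003,0.002],[0,0,0.07],H],[[-0.024,0.005,0.002],[0,0,0.07],H],[[-0.024,0.006,0.002],[0,0,0.07],H],[[-0.023,0.008,0.002],[0,0,0.07],H],[[-0.023,0.01,0.002],[0,0,0.07],H],[[-0.022,0.011,0.002],[0,0,0.07],H],
,[[-0.021,0.013,0.002],[0,0,0.07],H],[[-0.02,0.014,0.002],[0,0,0.07],H],[[-0.019,0.015,0.002],[0,0,0.07],H],[[-0.018,0.017,0.002],[0,0,0.07],H],[[-0.017,0.018,0.002],[0,0,0.08],H],[[-0.015,0.019,0.002],[0,0,0.07],H],[[-0.014,0.02,0.002],[0,0,0.08],H],[[-0.012,0.021,0.002],[0,0,0.07],H],[[-0.01,0.022,0.002],[0,0,0.08],H],[[-0.009,0.023,0.001],[0,0,0.07],H]
[ 529.47066064 -357.42256461   90.        ] 0.1749999999999991
```

>>> {"api": "carry_out", "payload": {"rows": [[[-0.023,-0.007,0.002],[0,0,0.07],0],[[-0.024,-0.005,0.002],[0,0,0.07],0],[[-0.024,-0.004,0.002],[0,0,0.07],0],[[-0.024,-0.002,0.002],[0,0,0.07],0],[[-0.024,0,0.002],[0,0,0.07],0],[[-0.024,0.001,0.002],[0,0,0.07],0],[[-0.024,0.003,0.002],[0,0,0.07],0],[[-0.024,0.005,0.002],[0,0,0.07],0],[[-0.024,0.006,0.002],[0,0,0.07],0],[[-0.023,0.008,0.002],[0,0,0.07],0],[[-0.023,0.01,0.002],[0,0,0.07],0],[[-0.022,0.011,0.002],[0,0,0.07],0]]}}

```text
t: 7.72
ee_pos: [559.4, -116.8, 110.5]
orientation: [2.827, 1.368, 0.001]
ft_force: [0.6, -0.5, -0.4]
width: 88.1
```

>>> {"api": "carry_out", "payload": {"rows": [[[-0.021,0.013,0.002],[0,0,0.07],0],[[-0.02,0.014,0.002],[0,0,0.07],0],[[-0.019,0.015,0.002],[0,0,0.07],0],[[-0.018,0.017,0.002],[0,0,0.07],0],[[-0.017,0.018,0.002],[0,0,0.08],0],[[-0.015,0.019,0.002],[0,0,0.07],0],[[-0.014,0.02,0.002],[0,0,0.08],0],[[-0.012,0.021,0.002],[0,0,0.07],0],[[-0.01,0.022,0.002],[0,0,0.08],0],[[-0.009,0.023,0.001],[0,0,0.07],0],[[0,0,0],[0,0,0],0],[[0,0,0],[0,0,0],0]]}}

```text
t: 8.72
ee_pos: [528.9, -359.3, 91.2]
orientation: [3.129, 0.272, 0.001]
ft_force: [-1.0, -0.2, -0.5]
width: 88.0
```

```bash
python3 shot.py 4 scene top; cat > o4.py <<'E'
from ov import *
cc=np.array([594.,174.5]); sp=None
im=cv2.imread('pics/top4.png');hsv=cv2.cvtColor(im,cv2.COLOR_BGR2HSV)
y=((hsv[...,0]>18)&(hsv[...,0]<35)&(hsv[...,1]>90)&(hsv[...,2]>150)).astype(np.uint8)
ys,xs=np.nonzero(blob(y,245,180,268,212)); p=(xs.mean(),ys.mean()); sp=plane('top',p,18); print('spot',p,sp,len(xs),sp[:2]-cc,np.linalg.norm(sp[:2]-cc))
u=(sp[:2]-cc)/np.linalg.norm(sp[:2]-cc)
L=np.array([603,-344.7]); hd=np.array([.985,.172]);
g=L-75*hd; nn=np.array([-hd[1],hd[0]])
box=[np.r_[g+a*hd+b*nn,24] for a,b in ((-75,-12),(30,-12),(30,12),(-75,12),(-75,-12))]
G=(0,200,0);Rd=(0,0,255)
cur=[(cir(cc,60,18),G),(cir(cc,60,0),Rd),(cir(cc,33,30),G),(cir(cc+47*u,10,18),Rd),(cir(L,41,18),G),(cir(L,41,6),Rd),(np.array(box),G)]
draw('top','pics/top4.png',cur,(200,150,290,240),6,'pics/o3.png')
draw('scene','pics/scene4.png',cur,(140,170,240,240),6,'pics/o4.png')
draw('scene','pics/scene4.png',cur,(270,210,390,280),6,'pics/o5.png')
E
python3 o4.py
```

```text
t 8.8167
qpos [-0.613  0.606  1.673  0.     0.862  0.782]
ee_pos [ 529.054 -357.59    91.023]
orientation [-3.129 -0.276  0.   ]
ft_force [ 0.656  0.297 -0.627]
width 87.55545281071221
spot (np.float64(254.16), np.float64(192.76)) [603.52326349 128.94475546  18.        ] 25 [  9.52326349 -45.55524454] 46.54001345337846
```

View pics/o3.png

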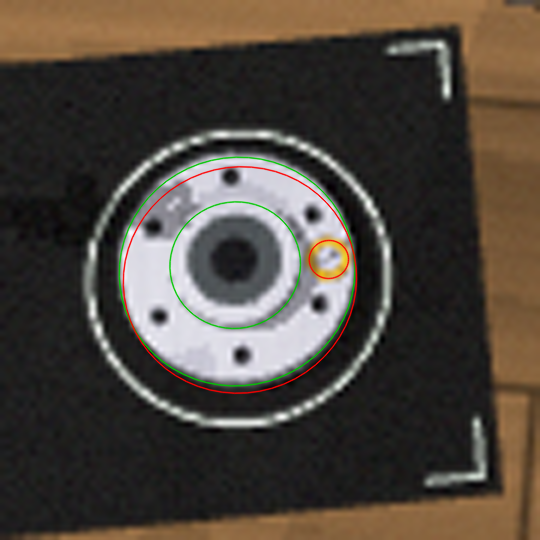

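View pics/o4.png

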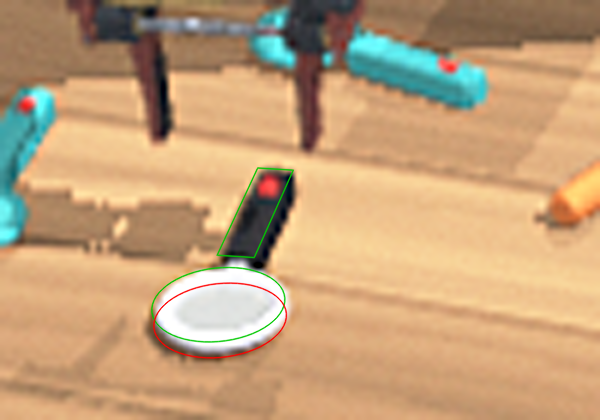

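View pics/o5.png

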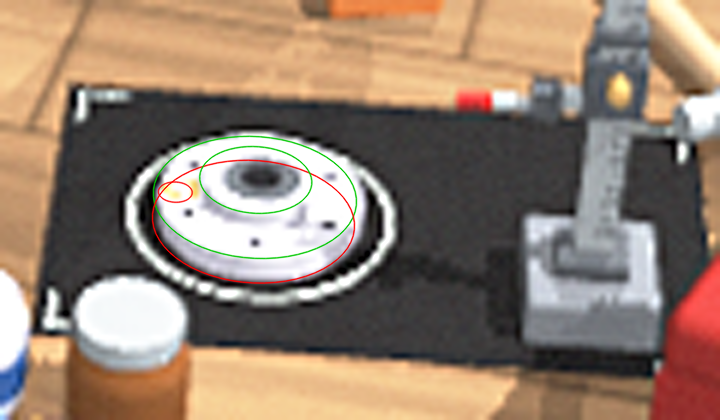

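View pics/top4.png

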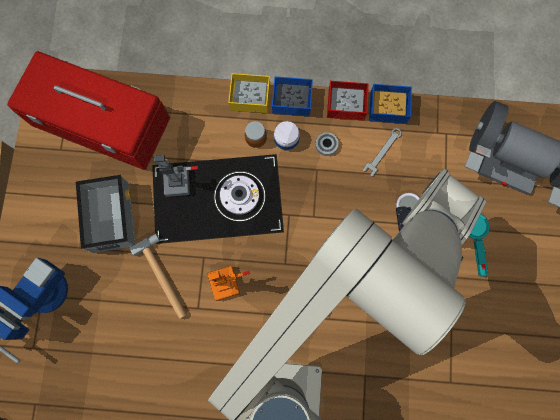

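>>> {"api": "carry_out", "payload": {"rows": [[[0,0,0.015],[0,0,0],0],[[0,0,0.02],[0,0,0],0],[[0,0,0.02],[0,0,0],0],[[0,0,0.015],[0,0,0],0],[[0,0,0.008],[0,0,0],0],[[0,0,0.005],[0,0,0],0],[[0,0,0],[0,0,0],0],[[0,0,0],[0,0,0],0],[[0,0,0],[0,0,0],0]]}}

```text
t: 9.57
ee_pos: [529.8, -358.5, 8.6]
orientation: [3.129, 0.274, 0.002]
ft_force: [0.2, 0.5, -0.1]
width: 87.7
```

```bash
python3 shot.py 5 scene top;  python3 -c "
from h import *
crop('pics/scene5.png',130,150,250,240,6,'pics/c7.png')"
```

```text
t 9.6667
qpos [-0.614  0.729  1.687  0.     0.724  0.782]
ee_pos [ 529.763 -358.513    8.652]
orientation [3.129 0.274 0.002]
ft_force [ 0.216 -0.498  0.358]
width 87.86884176173581
```

View pics/c7.png

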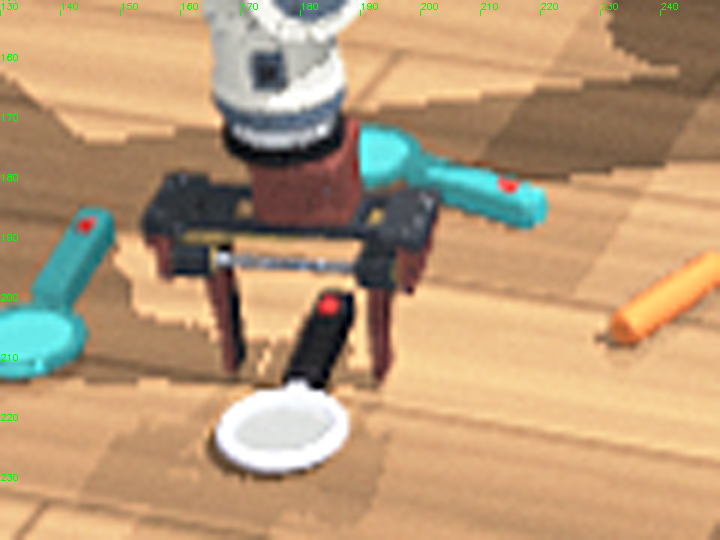

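The black-handled magnifier is at about (180,222) in the scene view, with the fingers either side of its handle. The turquoise ones at (140,205) and (200,180) are clear.

>>> {"api": "carry_out", "payload": {"rows": [[[0,0,0.002],[0,0,0],0],[[0,0,0.002],[0,0,0],0],[[0,0,0],[0,0,0],0.3],[[0,0,0],[0,0,0],0.5],[[0,0,0],[0,0,0],0.6],[[0,0,0],[0,0,0],0.7],[[0,0,0],[0,0,0],1],[[0,0,0],[0,0,0],1],[[0,0,0],[0,0,0],1],[[0,0,0],[0,0,0],1],[[0,0,0],[0,0,0],1],[[0,0,0],[0,0,0],1]]}}

```text
t: 10.67
ee_pos: [529.2, -358.1, 3.7]
orientation: [-3.13, -0.274, 0.0]
ft_force: [-0.3, 0.5, 0.1]
width: 24.4
```

>>> {"api": "carry_out", "payload": {"rows": [[[0,0,0],[0,0,0],1],[[0,0,0],[0,0,0],1],[[0,0,-0.002],[0,0,0],1],[[0,0,-0.004],[0,0,0],1],[[0,0,-0.008],[0,0,0],1],[[0,0,-0.012],[0,0,0],1],[[0,0,-0.012],[0,0,0],1],[[0,0,-0.01],[0,0,0],1],[[0,0,0],[0,0,0],1]]}}

```text
t: 11.42
ee_pos: [530.8, -359.3, 55.0]
orientation: [3.126, 0.274, 0.006]
ft_force: [0.7, -0.1, -0.7]
width: 24.2
```

```bash
python3 shot.py 6 scene top;  python3 -c "
from h import *
crop('pics/scene6.png',130,150,250,240,6,'pics/c8.png')
crop('pics/top6.png',370,170,460,270,5,'pics/c9.png')"
```

```text
t 11.5167
qpos [-0.614  0.662  1.682  0.     0.796  0.782]
ee_pos [ 529.653 -358.464   52.778]
orientation [3.128 0.274 0.002]
ft_force [-0.24   0.015 -2.69 ]
width 23.718906828516623
```

View pics/c8.png

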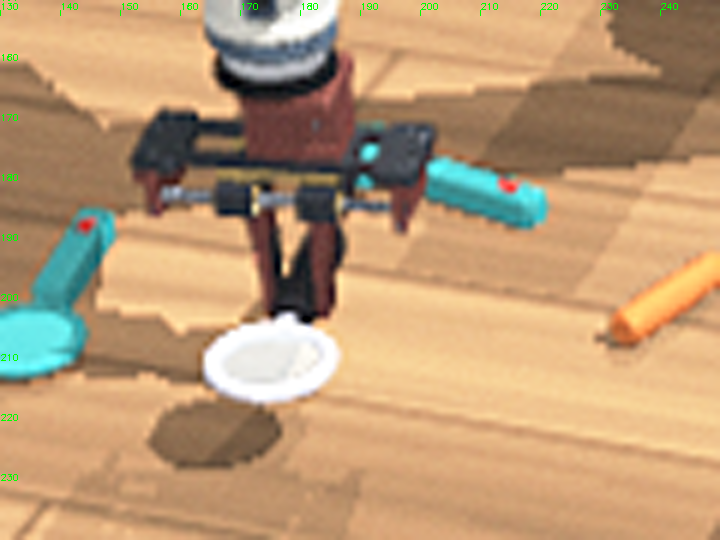

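View pics/c9.png

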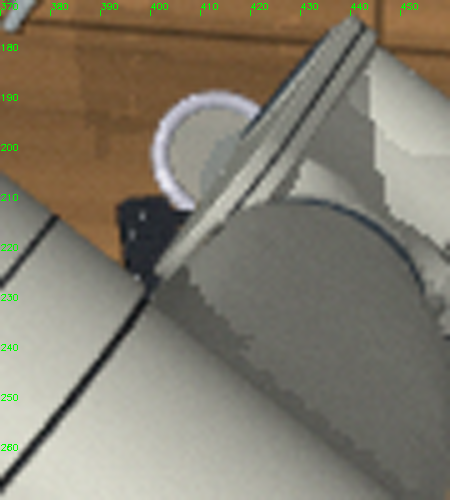

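>>> {"api": "carry_out", "payload": {"rows": [[[0,0,-0.01],[0,0,0],1],[[0,0,-0.02],[0,0,0],1],[[0,0,-0.02],[0,0,0],1],[[0,0,-0.015],[0,0,0],1],[[0.001,-0.005,-0.01],[0,0,0],1],[[0.002,-0.01,-0.005],[0,0,0],1],[[0.003,-0.015,0],[0,0,0],1],[[0.0035,-0.02,0],[0,0,0],1],[[0.0035,-0.02,0],[0,0,0],1],[[0.0035,-0.02,0],[0,0,0],1],[[0.0035,-0.02,0],[0,0,0],1],[[0.0035,-0.02,0],[0,0,0],1]]}}

```text
t: 12.52
ee_pos: [528.4, -223.2, 130.4]
orientation: [-3.128, -0.275, 0.004]
ft_force: [0.0, -0.5, -1.1]
width: 23.8
```

>>> {"api": "carry_out", "payload": {"rows": [[[0.0035,-0.02,0],[0,0,0],1],[[0.0035,-0.02,0],[0,0,0],1],[[0.0035,-0.02,0],[0,0,0],1],[[0.0035,-0.02,0],[0,0,0],1],[[0.0035,-0.02,0],[0,0,0],1],[[0.0035,-0.02,0],[0,0,0],1],[[0.0035,-0.02,0],[0,0,0],1],[[0.0035,-0.02,0],[0,0,0],1],[[0.0035,-0.02,0],[0,0,0],1],[[0.0035,-0.02,0],[0,0,0],1],[[0.0035,-0.02,0],[0,0,0],1],[[0.0035,-0.02,0],[0,0,0],1]]}}

```text
t: 13.52
ee_pos: [527.4, 19.7, 130.6]
orientation: [-3.129, -0.275, 0.004]
ft_force: [0.5, 0.2, -1.0]
width: 23.6
```

>>> {"api": "carry_out", "payload": {"rows": [[[0.0035,-0.02,0],[0,0,0],1],[[0.0035,-0.02,0],[0,0,0],1],[[0.0035,-0.02,0],[0,0,0],1],[[0.003,-0.015,0],[0,0,0],1],[[0.002,-0.01,0],[0,0,0],1],[[0.001,-0.005,0],[0,0,0],1],[[0,0,0],[0,0,0],1],[[0,0,0],[0,0,0],1],[[0,0,0],[0,0,0],1]]}}

```text
t: 14.27
ee_pos: [529.7, 108.6, 131.5]
orientation: [3.129, 0.273, -0.001]
ft_force: [-0.3, -0.2, -1.3]
width: 23.7
```

```bash
python3 shot.py 7 scene top;  python3 -c "
from h import *
crop('pics/scene7.png',270,160,390,260,6,'pics/c10.png')
crop('pics/top7.png',150,140,290,240,5,'pics/c11.png')"
```

```text
t 14.3667
qpos [ 0.18   0.428  1.88  -0.     0.834  1.577]
ee_pos [529.868 108.379 131.63 ]
orientation [ 3.13   0.273 -0.   ]
ft_force [-0.249  0.628 -1.621]
width 23.81082270249697
```

View pics/c10.png

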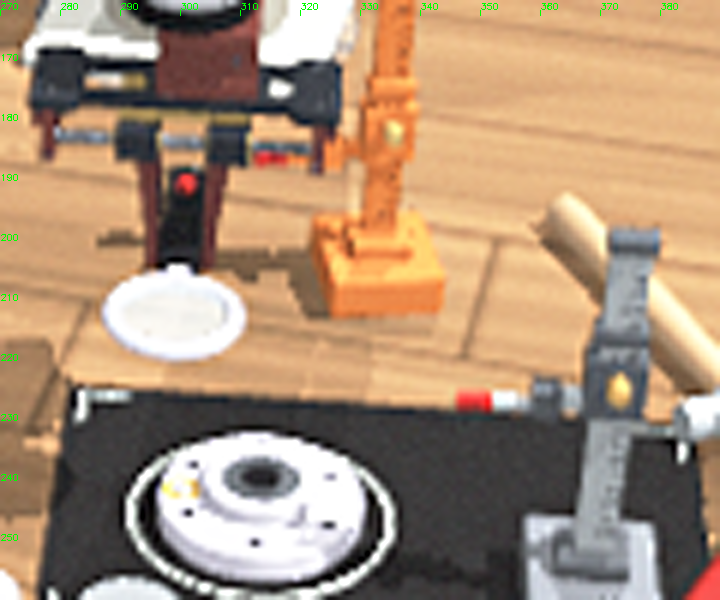

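View pics/c11.png

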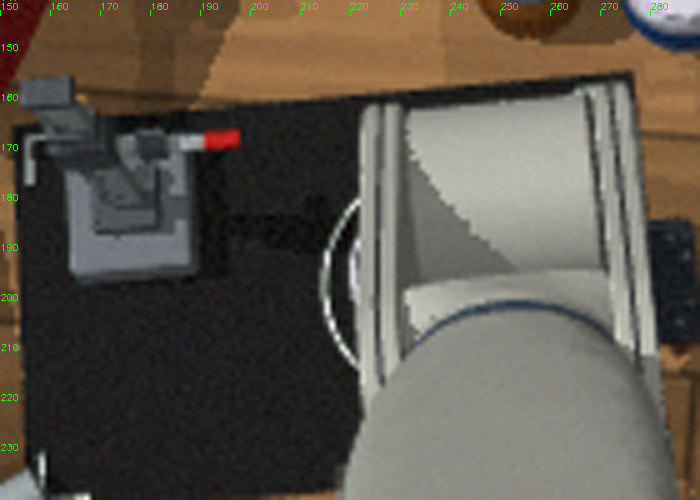

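```bash
cat > o7.py <<'E'
from ov import *
import sys
tag,T=sys.argv[1],np.array(eval(sys.argv[2]))
im=cv2.imread(f'pics/scene{tag}.png').astype(float)
# pointer: redness
red=(im[...,2]-np.maximum(im[...,0],im[...,1])).clip(0)
sub=red[218:236,340:358]; np.set_printoptions(linewidth=200)
print(sub[4:14].astype(int))
ys,xs=np.mgrid[218:236,340:358]; w=sub*(sub>20); print('red centroid',(w*xs).sum()/w.sum(),(w*ys).sum()/w.sum())
L=T+[73.8,12.9,8.3]
G=(0,200,0);Rd=(0,0,255)
tip=np.array([635.6,288,137.]); my=np.array([-.17,.985,0])
cur=[(cir(L,41,L[2]+6),G),(cir(L,41,L[2]-6),Rd),(np.array([tip,tip+15*my]),G)]
print('Lproj',proj('scene',[L]),'tip',proj('scene',[tip,tip+7*my]), 'dz',proj('scene',[tip+[0,0,10]])-proj('scene',[tip]))
draw('scene',f'pics/scene{tag}.png',cur,(280,195,360,240),10,'pics/o7.png')
E
python3 o7.py 7 "[529.8,108.4,131.6]"
```

```text
[[ 47  50  49  48  47  46  46  46  49  46  46  47  47  47  45  49  53  51]
 [ 43  43  44  42  45  46  45  43  43  40  42  45  47  46  50  50  47  50]
 [ 40  40  41  42  40  35  57  58  59  59  60  42  45  52  56  51  51  55]
 [ 47  45  47  46  40  35 110 123 120 117 128 120   5   3   8   5  30  40]
 [ 48  50  47  47  45  48 161 190 187 184 184 196   0   0   0   0   3  10]
 [ 42  43  43  44  42  40 123 143 139 137 173 194   8   0   0   0   0   0]
 [  5   6   3  14  15  10  50  54  52  41  74  94   7   0   0   6   9   0]
 [  0   0   0   0   0   0   0   0   0   0   0   0   0   3   1  13  14   1]
 [  3   3   0   0   0   0   0   0   0   0   0   1   0   1   0   0   0   0]
 [  0   0   0   0   1   4   0   0   0   0   2   3   0   0   0   1   0   4]]
red centroid 348.1886131679007 223.05883530118072
Lproj [[297.86855658 212.65378333]] tip [[344.4936419  226.39051272]
 [346.61573136 226.52880704]] dz [[ 0.2453006  -2.47416466]]
```

View pics/o7.png

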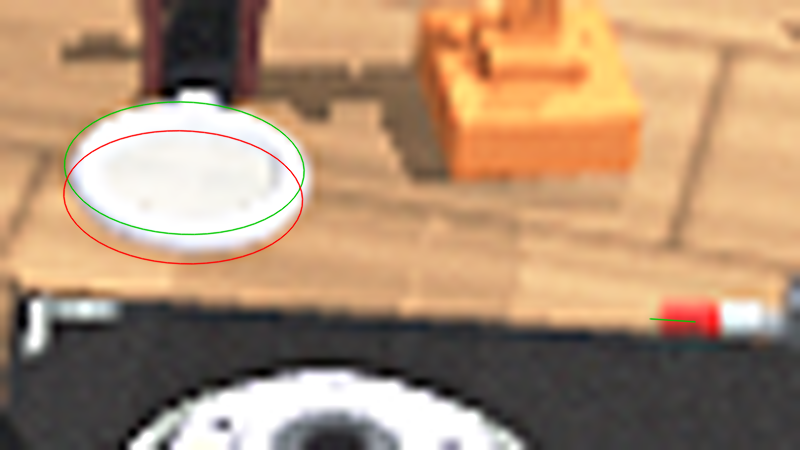

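```bash
cat > o8.py <<'E'
from ov import *
import sys
tag,T=sys.argv[1],np.array(eval(sys.argv[2])); x0,y0=float(sys.argv[3]),float(sys.argv[4])
ps=.175; X=np.array([np.cos(ps),np.sin(ps),0]);Y=np.array([np.sin(ps),-np.cos(ps),0])
L=T+75*X+[0,0,8.3]
G=(0,200,0);Rd=(0,0,255);B=(255,100,0)
cur=[(cir(L,41,L[2]+6),G),(cir(L,41,L[2]-6),Rd)]
for s in (1,-1):
    for z in (0,30):
        cur.append((np.array([T+Y*s*a+X*b+[0,0,z] for a,b in((12,10),(25.5,10),(25.5,-10))]),B))
    for a in (12,25.5): cur.append((np.array([T+Y*s*a+X*10+[0,0,z] for z in(0,30)]),B))
b=[T+X*i+Y*j+[0,0,-3.7+24] for i,j in ((-75,-12),(30,-12),(30,12),(-75,12),(-75,-12))]; cur.append((np.array(b),G))
b=[T+X*30+Y*j+[0,0,k-3.7] for j,k in ((-12,24),(-12,0),(12,0),(12,24))]; cur.append((np.array(b),G))
draw('scene',f'pics/scene{tag}.png',cur,(int(x0),int(y0),int(x0)+50,int(y0)+45),13,'pics/o8.png')
E
python3 o8.py 7 "[529.8,108.4,131.6]" 275 182; cp pics/o8.png pics/o8a.png; python3 o8.py 6 "[529.6,-358.4,52.8]" 155 180
```

```text
(no output)
```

View pics/o8a.png

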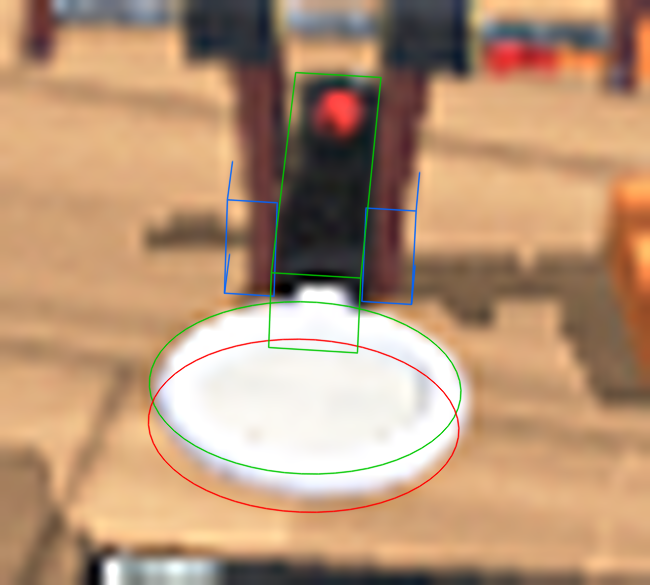

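View pics/o8.png

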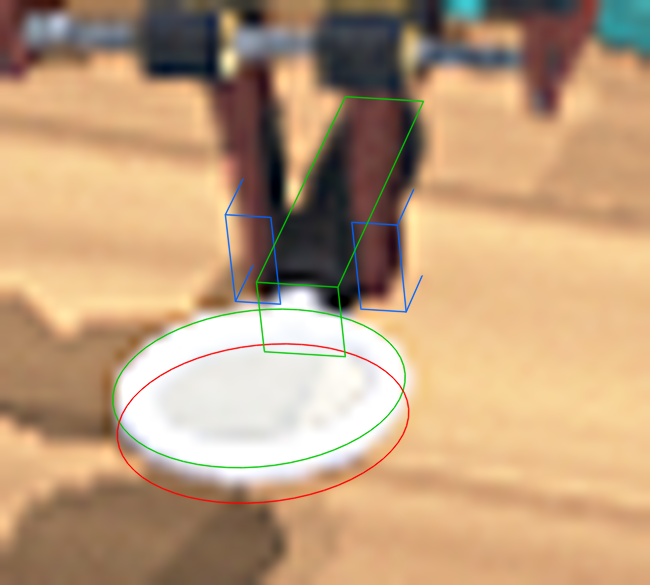

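```bash
cat > tl.py <<'E'
from ov import *
def meas(n,tag,box,dbox):
    im=cv2.imread(f'pics/{n}{tag}.png').astype(float); f=8
    def sub(b):
        x0,y0,x1,y1=b; c=cv2.resize(im[y0:y1,x0:x1],None,fx=f,fy=f,interpolation=cv2.INTER_LINEAR); return c
    c=sub(box); sat=c.max(2)-c.min(2); m=((sat<38)&(c.max(2)>140)).astype(np.uint8)
    cnt=max(cv2.findContours(m,cv2.RETR_EXTERNAL,cv2.CHAIN_APPROX_NONE)[0],key=cv2.contourArea)
    hull=cv2.convexHull(cnt); (ex,ey),ax,an=cv2.fitEllipse(hull)
    r=cv2.boundingRect(hull)
    o=lambda x,y,b:(round((x+.5)/f-.5+b[0],2),round((y+.5)/f-.5+b[1],2))
    d=sub(dbox); w=(d[...,2]-np.maximum(d[...,0],d[...,1])); w=np.where(w>80,1.,0); ys,xs=np.mgrid[:w.shape[0],:w.shape[1]]
    print(n,tag,'rim',o(ex,ey,box),'axes',np.array(ax)/f,'top/bot',o(r[0],r[1],box),o(r[0]+r[2],r[1]+r[3],box),'dot',o((w*xs).sum()/w.sum(),(w*ys).sum()/w.sum(),dbox), w.sum()/f/f)
    vis=c.copy(); cv2.drawContours(vis,[hull],-1,(0,0,255),1); cv2.imwrite(f'pics/t_{n}{tag}.png',vis)
meas('scene',0,(158,210,196,235),(175,195,195,206))
meas('scene',4,(158,210,196,235),(175,195,195,206))
meas('scene',5,(158,210,196,235),(175,195,195,206))
meas('scene',6,(155,200,196,222),(175,195,195,206))
meas('scene',7,(280,200,316,224),(293,182,306,200))
D0=plane('top',px(285,180,5,(656.5,327)),24); print('dot',D0)
g=np.array([529.1,-357.9]);
for z in (0,):
    print(proj('scene',[D0,[603,-345,12],[603,-345,18],[603,-345,6]]))
v=np.array([529.8,108.4,131.6])-np.array([529.2,-358.1,3.7])
print('pred7',proj('scene',[D0+v,np.array([603,-345,12])+v]))
E
python3 tl.py
```

```text
scene 0 rim (176.74, 220.96) axes [14.96862221 22.28313637] top/bot (165.44, 212.94) (187.69, 228.69) dot (np.float64(184.28), np.float64(200.54)) 10.03125
scene 4 rim (176.71, 220.96) axes [14.9674263  22.22415352] top/bot (165.44, 212.94) (187.69, 228.69) dot (np.float64(184.27), np.float64(200.54)) 9.96875
scene 5 rim (176.62, 220.93) axes [15.04933548 22.2684021 ] top/bot (165.31, 212.94) (187.69, 228.69) dot (np.float64(184.3), np.float64(200.35)) 8.65625
scene 6 rim (174.63, 209.53) axes [15.00015736 22.78787231] top/bot (163.31, 201.56) (186.19, 217.19) dot (np.float64(nan), np.float64(nan)) 0.0
scene 7 rim (298.47, 211.78) axes [15.94813251 23.86750412] top/bot (286.44, 203.56) (310.56, 219.81) dot (np.float64(300.71), np.float64(190.0)) 7.640625
dot [ 480.76832934 -367.72787922   24.        ]
[[183.427748   201.09451717]
 [175.99628036 221.48128418]
 [175.84571158 220.16440203]
 [176.14634982 222.79379919]]
pred7 [[299.83150755 190.88760925]
 [297.92528567 212.66290551]][ WARN:0@0.357] global loadsave.cpp:1063 imwrite_ Unsupported depth image for selected encoder is fallbacked to CV_8U.
tl.py:12: RuntimeWarning: invalid value encountered in scalar divide
  print(n,tag,'rim',o(ex,ey,box),'axes',np.array(ax)/f,'top/bot',o(r[0],r[1],box),o(r[0]+r[2],r[1]+r[3],box),'dot',o((w*xs).sum()/w.sum(),(w*ys).sum()/w.sum(),dbox), w.sum()/f/f)
```

```bash
cat > tip.py <<'E'
from ov import *
from scipy.optimize import brentq
# ring bias in scene0
im=cv2.imread('pics/scene0.png'); hsv=cv2.cvtColor(im,cv2.COLOR_BGR2HSV)
m=(hsv[...,2]>110)&(hsv[...,1]<90); b=np.zeros_like(m); b[228:265,286:341]=m[228:265,286:341]
q=proj('scene',cir((594.8,175.1),76.2,1,200))
ys,xs=np.nonzero(b); P=np.c_[xs,ys].astype(float)
d=np.linalg.norm(P[:,None]-q[None],axis=2).min(1); P=P[d<3.5]; P=P[np.argsort(P[:,0])]
from scipy.optimize import least_squares
r=least_squares(lambda s:np.linalg.norm(P[:,None]-(q+s)[None],axis=2).min(1),[0,0]); print('ring bias',r.x,len(P),np.sqrt(np.mean(r.fun**2)))
# top tip
im=cv2.imread('pics/top0.png').astype(float); red=(im[...,2]-np.maximum(im[...,0],im[...,1])).clip(0)
np.set_printoptions(linewidth=200); print(red[163:173,186:202].astype(int))
def z(t,s,bu,bv):
    f=lambda z: proj('scene',[plane('top',t,z)])[0,1]+bv-s[1]
    zz=brentq(f,80,200); p=plane('top',t,zz); return p,proj('scene',[p])[0]+[bu,bv]
for t in ((197.6,167.4),(198.1,167.4)):
  for bv in (-.88,-.8,-.6,0): print(t,bv,z(t,(345.65,226.15),.6,bv))
E
python3 tip.py
```

```text
ring bias [ 0.74643134 -0.33291851] 229 1.0542874249666723
[[  0   1   3   0   0   0   3   0   0   2   2   0   0   0   3   0]
 [  3   3   2   3   2   0   0   1   0   1   0   1   1   0   1   0]
 [  0   1   2   0   0  11  12  12  15  23  24  23   0   1   0   1]
 [  0   0   0   0  15  93  94  92  92 126 128 136   0   2   0   0]
 [  0   0   0   0  39 165 165 166 168 166 167 140   0   1   0   0]
 [  0   0   0   0  41 162 160 167 164 166 160 128   0   1   0   0]
 [  0   0   0   0  36 125 118 120 123 101  80  58  16   0   0   0]
 [  0   0   0   1   3  24  20   0   1   3   0   0   0   0   0   0]
 [  0   0   0   0   0   1   0   0   0   0   3   0   0   0   0   0]
 [  0   0   0   0   2   2   0   2   0   0   0   0   1   0   1   0]]
(197.6, 167.4) -0.88 (array([636.18422083, 288.34728966, 134.87085636]), array([345.11677298, 226.15      ]))
(197.6, 167.4) -0.8 (array([636.1083263 , 288.29740077, 135.1341273 ]), array([345.11201554, 226.15      ]))
(197.6, 167.4) -0.6 (array([635.91861744, 288.17269659, 135.79220934]), array([345.10012194, 226.15      ]))
(197.6, 167.4) 0 (array([635.34972629, 287.7987388 , 137.76563882]), array([345.06444113, 226.15      ]))
(198.1, 167.4) -0.88 (array([636.34774464, 286.95279161, 134.70484122]), array([344.68766086, 226.15      ]))
(198.1, 167.4) -0.8 (array([636.27180974, 286.90314282, 134.96818097]), array([344.68296183, 226.15      ]))
(198.1, 167.4) -0.6 (array([636.082     , 286.77903881, 135.62643493]), array([344.67121425, 226.15      ]))
(198.1, 167.4) 0 (array([635.51280645, 286.4068809 , 137.60037948]), array([344.63597152, 226.15      ]))
```

>>> {"api": "carry_out", "payload": {"rows": [[[0.0005,-0.002,0.001],[0,0,0],1],[[0.0005,-0.003,0.002],[0,0,0],1],[[0.0004,-0.002,0.001],[0,0,0],1],[[0,-0.001,0.001],[0,0,0],1],[[0,0,0],[0,0,0],1],[[0,0,0],[0,0,0],1],[[0,0,0],[0,0,0],1],[[0,0,0],[0,0,0],1]]}}

```text
t: 15.03
ee_pos: [530.0, 117.2, 126.7]
orientation: [3.13, 0.274, 0.0]
ft_force: [-0.4, -1.0, -1.6]
width: 23.6
```

```bash
python3 shot.py 8 scene top; cat >> tl.py <<'E'
print('---')
meas('scene',8,(280,200,320,226),(293,182,308,200))
im=cv2.imread('pics/scene8.png'); h=cv2.cvtColor(im,cv2.COLOR_BGR2HSV); y=(h[...,0]>15)&(h[...,0]<38)&(h[...,1]>60)&(h[...,2]>150)
b=np.zeros_like(y); b[232:250,290:306]=y[232:250,290:306]; ys,xs=np.nonzero(b); print('spot scene',(xs.min()+xs.max())/2,(ys.min()+ys.max())/2,xs.mean(),ys.mean(),'pred',proj('scene',[[603.5,129,18]]))
im=cv2.imread('pics/scene8.png').astype(float); red=(im[...,2]-np.maximum(im[...,0],im[...,1])).clip(0); print(red[222:230,344:354].astype(int))
E
python3 tl.py 2>/dev/null | sed -n '/---/,$p'; python3 -c "
from h import *
crop('pics/scene8.png',270,180,390,260,6,'pics/c12.png')"
```

```text
t 15.1333
qpos [0.196 0.438 1.878 0.    0.825 1.592]
ee_pos [529.952 117.231 126.733]
orientation [-3.13  -0.274 -0.   ]
ft_force [ 1.319  0.04  -2.357]
width 23.83108253685499
---
scene 8 rim (300.89, 213.48) axes [16.10485649 23.81390572] top/bot (288.94, 204.94) (313.19, 221.44) dot (np.float64(302.92), np.float64(191.56)) 7.453125
spot scene 299.5 241.0 299.875 241.125 pred [[298.86459718 241.51899421]]
[[ 49  45  47  48  47  46  49  49  48  48]
 [ 45  44  46  42  42  43  43  45  45  46]
 [ 36  33  57  59  58  57  60  42  46  53]
 [ 40  33 110 124 120 119 124 120   7   3]
 [ 45  48 164 186 184 185 182 200   0   0]
 [ 44  38 122 143 139 135 170 193   8   0]
 [ 13   9  49  55  52  39  76  91  11   0]
 [  0   0   0   0   0   0   0   0   0   0]]
```

View pics/c12.png

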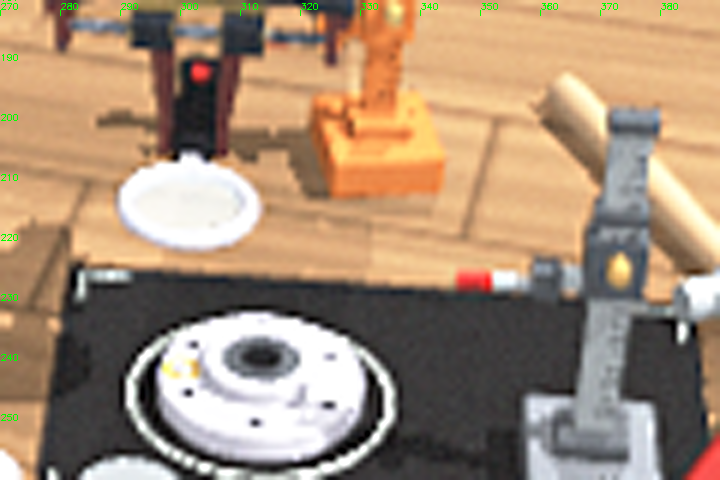

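View pics/top8.png

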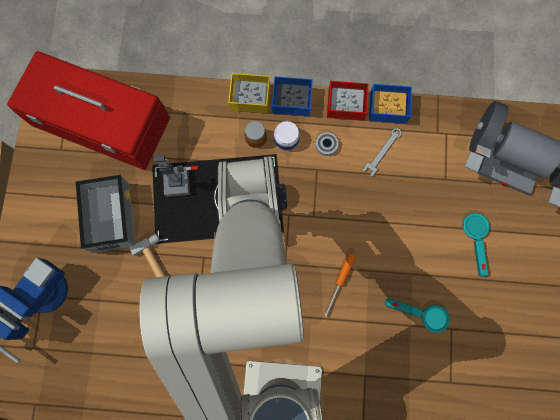

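```bash
python3 - <<'E'
from h import *
L=np.array([603,-345,12.])
print(proj('scene',[L+[.4,-.4,49.1]])-proj('scene',[L]))
L8=L+np.array([529.95,117.2,126.7])-np.array([529.2,-358.1,3.7]); p=proj('scene',[L8])[0]; print(L8,p,np.array([300.89,213.48])-p)
for d in np.eye(3): print(proj('scene',[L8+d*10])[0]-p)
E
```

```text
[[ -1.39225565 -10.86641914]]
[603.75 130.3  135.  ] [300.36363299 214.27567447] [ 0.52636701 -0.79567447]
[-0.67427188  1.56745816]
[2.8418117  0.45843364]
[ 0.10290689 -2.42742779]
```

>>> {"api": "carry_out", "payload": {"rows": [[[0,0,0],[0,0,0],1],[[0,0,0],[0,0,0],1],[[0,0,0],[0,0,0],1],[[0,0,0],[0,0,0],1],[[0,0,0],[0,0,0],1],[[0,0,0],[0,0,0],1]]}}

```text
t: 15.63
ee_pos: [529.9, 117.2, 126.7]
orientation: [-3.13, -0.274, -0.0]
ft_force: [-0.5, 0.5, -2.5]
width: 23.8
```

```bash
python3 shot.py 9 scene; python3 - <<'E'
import cv2
a=cv2.imread('pics/scene0.png');b=cv2.imread('pics/scene9.png')
d=cv2.absdiff(a,b).max(2); cv2.imwrite('pics/diff.png',cv2.addWeighted(b,.5,cv2.merge([d]*3),1,0))
E
```

```text
t 15.6833
qpos [0.196 0.438 1.878 0.    0.825 1.592]
ee_pos [529.932 117.256 126.676]
orientation [-3.13  -0.274  0.   ]
ft_force [ 0.269  0.373 -1.899]
width 24.100830841353957
```

View pics/diff.png

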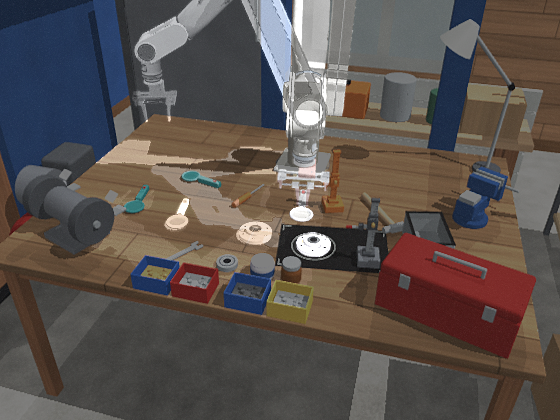

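The difference picture shows that only the arm, its shadows, the cover (now at 313,245) and the magnifier (now at 301,213) have changed. The arm is still, so I'm handing in.

```bash
python3 -c "
from workcell import close_job
print(close_job())"
```

```text
the job is handed in; nothing more can be done
None
```

I handed the job in at about 15.7 s, with the gripper still holding the magnifier over the spot. No verdict was reported.

**What I did:** I gripped the cover lightly by its raised spigot and slid it flat along the bench into the white ring. Then I picked up the black-handled magnifier and held it level over the yellow spot.

**Last checks:**

| Check | Result |
|---|---|
| Cover in ring | Cover centre about (595, 175) mm; ring centre (594.8, 175.1) mm; wholly inside |
| Lens over spot | Lens about (603.8, 130) mm; spot (603.5, 129) mm |
| Height | Lens about 135 mm; pointer tip about 135 mm, uncertain by about 1.5 mm |
| Level | Tool orientation vertical; scene pictures show no tilt of the magnifier |
| Grip | Finger opening 24 mm, matching the handle; arm still |
| Bystanders | First and last scene pictures match, apart from the arm, its shadows, the cover and the magnifier |

**Disagreements between measurements:**
- **Cameras:** they differed by about 0.5 to 1 pixel (2 to 5 mm). I trusted the top camera for position because it agreed with the robot's own readings.
- **Pointer height:** uncorrected, it came out at 137 to 138 mm. I used about 135 mm instead, by comparing lens and pointer in the same scene picture; a correction based on the ring would have given nearly 137 mm.
- **Final top view:** the arm hid the lens, so the final centring rests on robot readings and the scene camera only.

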